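# Gather the kiln posts in the pouring corner of the tote

### The job

Put the stray kiln post that stands on the table into the tote with the others: lower it in, do not drop it from on high. Then lift the tote clear of the table and tip it until all four posts have slid together into its low-walled pouring corner (the one with the lip), and finish holding it up and still, tilted down towards that corner, with the posts lying there. Leave the vase, the glaze jar and the banding wheel where they stand.

Things in the scene. Friction and masses are not known exactly. Their poses are not given: they have to be found in the camera images.
- tote: Grey smooth plastic tote, 248 mm (x) by 180 mm (y), about 0.3 kg, open on top, flat on the table at any yaw. Walls and floor 6 mm thick; inside 236 by 168 mm; rim 60 mm high, lower at the pouring corner (+x +y). A carrying bar runs along x over the middle, between uprights on the end walls (36 mm wide, 103 mm high). Origin: centre of the underside; z up.
- handle (a point): Centre of the tote's carrying bar, 90 mm above its underside; the bar is straight, 236 mm long along the tote's x, 18 mm wide (its y) and 26 mm high (z from 77 to 103 mm). Axes as the tote's.
- corner_in (a point): Inner floor corner at the pouring corner (118, 84, 6 mm in the tote frame), where the posts are to gather. Here both walls are only 36 mm high over the last 70 mm, and a flat lip 56 mm wide, 5 mm thick juts out 22 mm beyond the corner at the low walls' top.
- corner_foot (a point): Outer bottom corner of the tote under the pouring corner (124, 90, 0 mm in the tote's frame).
- stray: The stray kiln post: a buff glazed ceramic square bar 22 by 22 by 34 mm with a dark bore mark on its ends, about 30 g, standing upright on the table away from the tote. Origin at its centre, z along its length.
- post0: A kiln post of the same size (22 by 22 by 34 mm), lying loose in the tote. Origin at its centre, its x along its length. The posts slide freely on the tote's floor once it slopes more than about 15 degrees; about 35 degrees of tilt straight towards the corner brings them in.
- post1: A second such post lying in the tote. Origin at its centre, its x along its length.
- post2: A third such post lying in the tote. Origin at its centre, its x along its length.
- vase: Bystander: white vase, 124 mm wide, 172 mm tall, beyond the work. Origin: centre of its underside.
- glaze_jar: Bystander: jar, 72 mm wide, 100 mm tall, at the left. Origin: centre of its underside.
- banding_wheel: Bystander: low turntable, 170 mm wide, 68 mm tall, at the right. Origin: centre of its underside.

How it is judged:
On the way, in this order (a step that is already met when the one before it is completed fails the run):
1. the stray post lies released in the tote while the tote still stands flat on the table (x of stray in the frame of tote between -0.118 and 0.118 m and y of stray in the frame of tote between -0.084 and 0.084 m and z of stray in the frame of tote below 0.06 m and contact force between the fingers and stray below 0.1 N and angle between tote's own z axis and vertical below 0.1 rad and height (world z) of corner_foot below 0.015 m), for 0.2 s.
2. the gripper has lifted the tote clear of the table (contact force between the fingers and tote above 1 N and height (world z) of corner_foot above 0.02 m and height (world z) of tote above 0.03 m), for 0.2 s.
At the end, for the whole second after the job is handed in: The gripper holds the tote still, its pouring corner at least 20 mm above the table; the tote is tilted by 15 to 69 degrees, its x and y axes both dipping at least 7 degrees towards the pouring corner; the centres of all four posts are within 125 mm of that corner's inner floor point and at rest (contact force between the fingers and tote above 1 N and height (world z) of corner_foot above 0.02 m and angle between tote's own x axis and vertical above 1.6908 rad and angle between tote's own y axis and vertical above 1.6908 rad and angle between tote's own z axis and vertical between 0.26 and 1.2 rad and linear speed of each of tote, stray, post0, post1, post2 below 0.03 m/s and distance between each of stray, post0, post1, post2 and corner_in below 0.125 m); the arm keeps its last pose, push and grip.
It fails at once if a bystander (vase, glaze jar, banding wheel) is moved more than 30 mm (distance of any of vase, glaze_jar, banding_wheel from where it was at the start of the episode above 0.03 m).
It fails at once if the stray post falls faster than 1.5 m/s (dropped from more than about 110 mm) (linear speed of stray above 1.5 m/s and contact force between the fingers and stray below 0.1 N).
It also fails if it takes over 64 s, if anything falls off the work surface, if the arm or the gripper's body presses on something with over 40 N, if the wrist force passes 120 N, or if a joint passes its speed limit or range.

### The arm

A 7-joint arm with a two-finger parallel gripper is mounted at the origin on the work surface. World frame = base frame: x ahead of the robot, y to its left, z up, the work surface at z = 0. Lengths are in m, angles in rad, forces in N, time in s.
With the tool pointing down it reaches from about 0.425 to 0.95 m from the base axis. Payload 4.7 kg.
Tool frame: the origin (TCP) lies between the finger pads; the fingertips stand 8 mm ahead of it and the grasp point (between the pads) lies 11 mm behind it; x points along the fingers, y is the direction in which the jaws open and shut, and the axes are right-handed (so a half turn about x gives the same grasp; the last joint's range is limited). The gripper opens to 87 mm and grips with 3 to 60 N. Pads are 19 mm wide; open, the fingers measure 117 mm over their backs; the gripper's body (75 mm by 190 mm) begins 51 mm behind the grasp point.
Start: joints at [1.271, 0.469, -0.049, 1.532, 0.024, 1.141, -0.082], TCP at [0.181, -0.65, 0.231] pointing down, gripper open.
Joint ranges: [-2.59, 2.59], [-0.33, 1.99], [-1.39, 1.29], [0.1, 2.45], [-1.04, 4.18], [0.21, 1.99], [-2.66, 2.66]. Speed limits (rad/s): [2.57, 2.57, 3.14, 3.14, 3.14, 3.14, 3.14].

### API

Orientations are given as a rotation vector (axis times angle).
In Python, from workcell import manip, snapshot, camera_params, ticket gives the robot as it stands. The module is installed in compiled form; this text tells all that it offers.
- The arm moves only by the tool step_arm, never from a script. Its argument "deltas" is a list of rows, each an object with "delta_pos": the shift along the tool's x, y, z in m, a list of three; "delta_rot": the turn, a rotation vector about the tool's x, y, z in rad, a list of three. A call has 1 to 20 rows; each row is the pose to reach, as a shift and turn from the pose commanded when the call began, along the tool's axes at that moment; what a row does not reach only later rows make up. A row lasts 1/12 s, in which the tool goes at most 41.7 mm and 7.16 degrees, less where a joint would pass 70% of its speed; a pose out of reach is approached as far as the arm can. A call with a gripper value outside its range is refused whole. "claw" is the opening, from 0 (shut) to 1 (fully open), set as the call begins (left out, the last holds). The fingers move at their own pace and stop on an object; the grip force is fixed at half the most. Time passes only in rows, so rows that repeat a pose let the fingers close. It gives the time, the measured TCP pose, the force and the opening at its end, in the units of the state.
- manip.sense(): the state, without advancing time (a new reading comes with each control period).
- snapshot(name): name is "scene" or "side" or "wrist"; returns (picture, depth): 400x640x3 uint8, red, green, blue; 400x640 float32, m along the optical axis (not along the pixel's ray), 0 where there is no reading.
- camera_params(name): a dict with "intrinsics" (3x3 intrinsics, pixels), "D" ([k1, k2, p1, p2, k3] as OpenCV has them; the pictures are not rectified), "R" (3x3) and "t" (3): a world point X has camera coordinates R X + t; the wrist camera has in their place "T_tool_cam" (4x4, takes a point from camera to tool coordinates, whose origin is the TCP and whose axes are the tool frame's). Camera axes: x right, y down, z forward; pixel columns grow to the right and rows downward; lengths in m; the calibration is good to about 2 mm. A picture is of the moment at which its call begins: read the wrist's pose just before it. camera_params takes no time and is no camera call.
- ticket.sign_off(): hands the job in, once; it reports no verdict.
The state is a dict: "t": time; "joints": joint angles; "joint_velocities": joint speeds; "effort": joint torques, N m; "position": TCP position; "ee_rot": TCP orientation; "force": force on the tool from outside, world axes, zero at the start; "moment": the same for the moment, N m; "grip_width": finger opening in m.
Only numpy, scipy, OpenCV 4.12 (cv2) and the standard library are available. Lean on these libraries where they do the work, as an engineer would, in place of code of your own. Each camera call takes 0.05 s, during which the arm holds its last target.

## Working session

There is one attempt and no reset: what is moved stays moved. The work goes in short steps, Python scripts to look and compute and a tool call to move; the robot and the scene stay as the last step left them, time stands still between calls to the robot, and variables do not carry over. Pictures are saved under pics/ and viewed, and the job is handed in when it is done.

Besides the shell and the picture viewer there is one more tool, called after ">>>" as name(argument=value, ...) on one line, values as JSON. step_arm: Moves the arm, as the interface text tells. Its arguments: {"type":"object","properties":{"deltas":{"type":"array"},"claw":{"type":"number"}},"required":["deltas"]}

```bash
mkdir -p pics; ls
cat > h.py <<'E'
import numpy as np, cv2
from workcell import manip, snapshot, camera_params, ticket
from scipy.spatial.transform import Rotation as Ro
def save(n,p): cv2.imwrite(f'pics/{n}.png',cv2.cvtColor(p,cv2.COLOR_RGB2BGR))
E
python3 - <<'E'
from h import *
s=manip.sense()
print(s)
for n in ['scene','side','wrist']:
    s=manip.sense()
    p,d=snapshot(n); save(n+'0',p); np.savez(f'{n}0.npz',p=p,d=d,pos=s['position'],rot=s['ee_rot']); print(n,camera_params(n))
E
```

```text
pics
{'t': 0.0, 'joints': array([ 1.27110573,  0.46944635, -0.04859873,  1.53367182,  0.02410542,
        1.14100824, -0.08230115]), 'joint_velocities': array([-0.00067253, -0.00025859,  0.0001921 , -0.00068824,  0.00060521,
        0.00133491, -0.00014863]), 'effort': array([-4.32781917e-04, -5.07974768e+01, -8.09965027e-02, -2.36156434e+01,
       -6.13202644e-02,  3.77874845e-02,  1.59909018e-04]), 'position': array([ 0.18041448, -0.64984224,  0.22950549]), 'ee_rot': array([ 2.07709104,  0.28505658, -2.07779698]), 'force': array([-0.46089495,  0.1051355 , -0.71807143]), 'moment': array([ 0.02314507, -0.02858655, -0.01774425]), 'grip_width': 0.08670057883202255}
scene {'intrinsics': array([[374.18828636,   0.        , 320.79023117],
       [  0.        , 374.18828636, 198.18476716],
       [  0.        ,   0.        ,   1.        ]]), 'D': array([-0.00832653,  0.        ,  0.        ,  0.        ,  0.        ]), 'R': array([[-0.59138779,  0.8062349 ,  0.01567665],
       [ 0.61033477,  0.46022791, -0.64473386],
       [-0.52702177, -0.37171973, -0.76424636]]), 't': array([ 0.340343
[... 397 characters left out ...]
.14806186, -0.8564854 , -0.49447997]]), 't': array([0.57899722, 0.11597328, 1.26518041])}
wrist {'intrinsics': array([[355.64398734,   0.        , 316.39232148],
       [  0.        , 355.64398734, 194.68300615],
       [  0.        ,   0.        ,   1.        ]]), 'D': array([-0.01763592,  0.        ,  0.        ,  0.        ,  0.        ]), 'T_tool_cam': array([[ 1.32739454e-04, -2.64689362e-01,  9.64333720e-01,
        -1.54417901e-01],
       [ 9.99999990e-01,  7.44197474e-05, -1.17222217e-04,
         5.75734090e-04],
       [-4.07379979e-05,  9.64333726e-01,  2.64689370e-01,
        -7.25936866e-02],
       [ 0.00000000e+00,  0.00000000e+00,  0.00000000e+00,
         1.00000000e+00]])}
```

View pics/scene0.png

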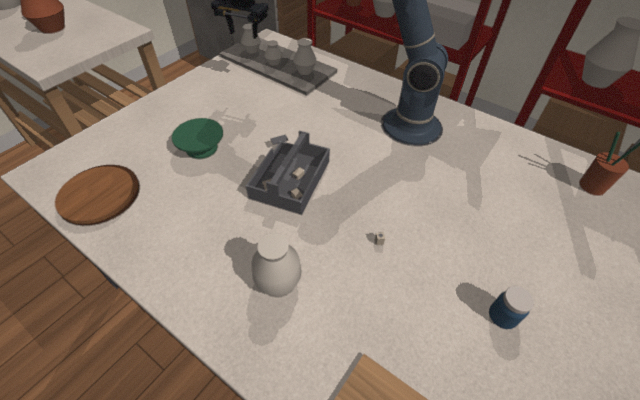

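View pics/side0.png

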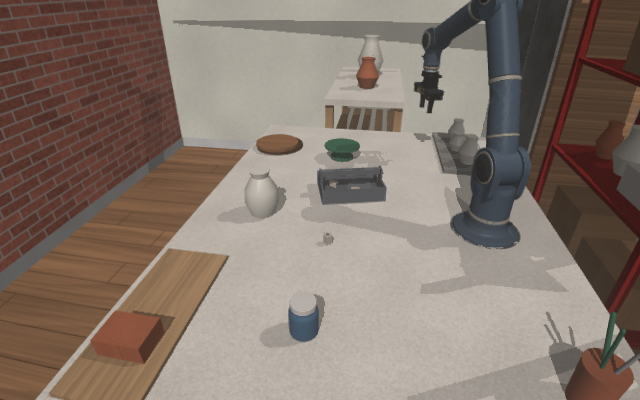

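View pics/wrist0.png

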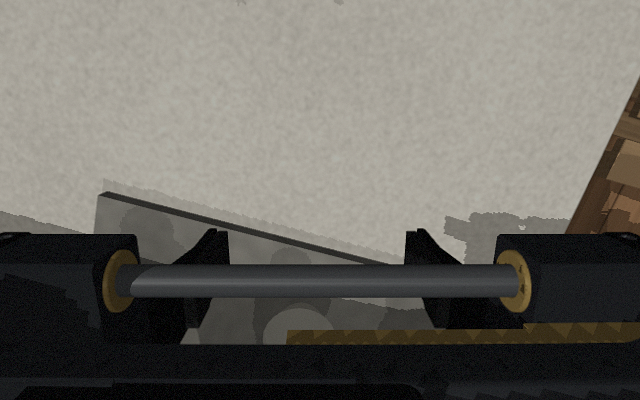

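The scene view shows the stray post at about (379,238), the tote at (290,175) with its lip at about (277,140), the vase at (276,268), the jar at (510,307) and the wheel at (198,137). In the side view the stray is at (327,239). Next I measure from the depth images and rays.

```bash
cat >> h.py <<'E'
def cloud(n,d,p=None):
    c=camera_params(n);K=c['intrinsics'];v,u=np.mgrid[0:400,0:640]
    un=cv2.undistortPoints(np.stack([u.ravel(),v.ravel()],1).astype(np.float64)[:,None],K,c['D'])[:,0]
    z=d.ravel()[:,None]
    X=np.hstack([un*z,z])
    return ((X-c['t'])@c['R']).reshape(400,640,3)   # R^T(X-t)
def proj(n,P):
    c=camera_params(n); q,_=cv2.projectPoints(np.atleast_2d(P).astype(float),cv2.Rodrigues(c['R'])[0],c['t'],c['intrinsics'],c['D']); return q[:,0]
def ray(n,uv,z):
    c=camera_params(n);un=cv2.undistortPoints(np.array(uv,float).reshape(-1,1,2),c['intrinsics'],c['D'])[:,0]
    d=np.hstack([un,np.ones((len(un),1))])@c['R']; o=-c['R'].T@c['t']
    return o+d*((z-o[2])/d[:,2])[:,None]
E
python3 - <<'E'
from h import *
for n,b in [('scene',(230,120,340,220)),('side',(310,155,395,210))]:
    f=np.load(n+'0.npz');p,d=f['p'],f['d'];W=cloud(n,d)
    u0,v0,u1,v1=b
    s=cv2.resize(p[v0:v1,u0:u1],None,fx=7,fy=6 if n=='scene' else 7,interpolation=cv2.INTER_CUBIC); s=s[:600,:800]; save(n+'crop',s)
    print(n,'table z',np.median(W[150:200,430:470,2]) , np.median(W[300:320,150:200,2]))
# stray
for n,(u,v) in [('scene',(379,238)),('side',(327,239))]:
    f=np.load(n+'0.npz');W=cloud(n,f['d'])
    w=W[v-14:v+14,u-14:u+14]; m=w[...,2]>0.008
    q=w[m]; print(n,m.sum(),q.min(0),q.max(0)); t=q[q[:,2]>q[:,2].max()-.006]; print('top',t.mean(0),t.min(0),t.max(0),len(t))
    s=cv2.resize(f['p'][v-14:v+14,u-14:u+14],(560,560),interpolation=cv2.INTER_NEAREST); save(n+'stray',s)
# bystanders
f=np.load('scene0.npz');W=cloud('scene',f['d'])
m=(W[...,2]>.01)&(f['d']>0)
k,l,st,c=cv2.connectedComponentsWithStats(m.astype(np.uint8))
for i in range(1,k):
    if st[i,4]>40:
        q=W[l==i];print(st[i],q.min(0).round(3),q.max(0).round(3))
E
```

```text
scene table z -0.0018464149378721619 -0.0004022182120879681
side table z 0.0017427073108492084 0.012048353610206229
scene 102 [0.51476138 0.15566852 0.00809965] [1.11208498 0.37624666 0.89223654]
top [1.11208498 0.37624666 0.89223654] [1.11208498 0.37624666 0.89223654] [1.11208498 0.37624666 0.89223654] 2
side 83 [0.3928964  0.15747424 0.00856878] [0.54063539 1.12535268 0.72703701]
top [0.3928964  1.12535268 0.72703701] [0.3928964  1.12535268 0.72703701] [0.3928964  1.12535268 0.72703701] 3
[   0    0  155  103 9844] [ 0.247 -1.868  0.01 ] [ 0.754 -1.141  0.258]
[ 211    0  126   94 4566] [-0.132 -0.938  0.01 ] [ 0.241 -0.426  0.358]
[307   0  12  11  95] [-0.594 -0.908  0.01 ] [-0.523 -0.851  0.061]
[346   0  16   8  85] [-0.793 -0.779  0.01 ] [-0.682 -0.704  0.044]
[ 371    0  122  143 8242] [-0.881 -0.685  0.01 ] [0.101 0.099 0.445]
[491   0  20  34 272] [-0.973 -0.027  0.01 ] [-0.892  0.009  0.159]
[ 523    0  117  102 5434] [-1.413 -0.004  0.01 ] [-0.52   0.612  0.364]
[623  75  17  21  85] [-0.88   0.596  0.01 ] [-0.703  0.662  0.015]
[616  97  22  16  79] [-0.696  0.598  0.01 ] [-0.588  0.68   0.016]
[590  99  18   9  41] [-0.623  0.512  0.01 ] [-0.544  0.571  0.015]
[ 172  118   51   39 1482] [ 0.477 -0.612  0.01 ] [ 0.65  -0.441  0.071]
[ 245  131   85   82 2683] [ 0.346 -0.341  0.01 ] [ 0.635 -0.065  0.106]
[ 581  132   59   62 1482] [-0.129  0.575  0.01 ] [-0.031  0.665  0.219]
[  54  165   85   59 3699] [ 0.78  -0.739  0.01 ] [ 1.021 -0.497  0.034]
[292 168  12  11  91] [ 0.451 -0.184  0.01 ] [ 0.487 -0.159  0.03 ]
[ 251  233   50   64 2422] [ 0.74  -0.036  0.011] [0.857 0.083 0.174]
[375 232  10  12  96] [0.515 0.156 0.011] [0.545 0.184 0.036]
[ 490  285   44   43 1320] [0.499 0.494 0.01 ] [0.57  0.565 0.104]
[ 334  353   94   47 1948] [0.819 0.299 0.01 ] [0.938 0.46  0.017]
```

View pics/scenecrop.png

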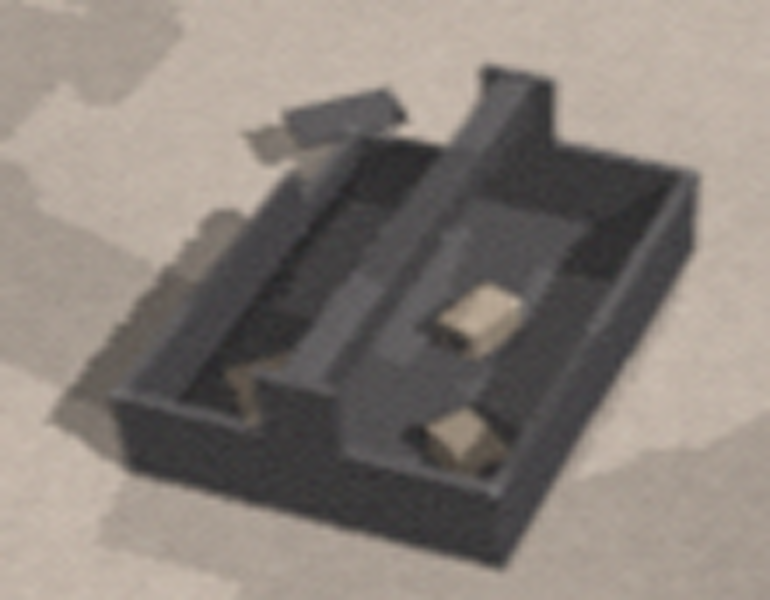

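View pics/scenestray.png

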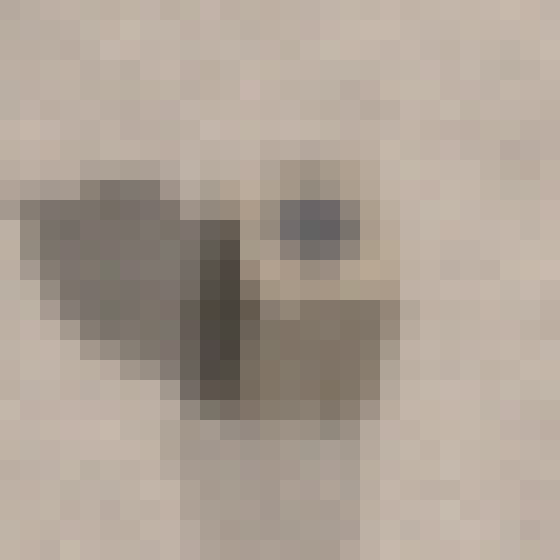

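Run:
```python
from h import *
f=np.load('scene0.npz');W=cloud('scene',f['d']);d=f['d']
def fit(pts,name):
    r=cv2.minAreaRect(pts.astype(np.float32)*1000);print(name,len(pts),r)
w=W[225:252,365:395].reshape(-1,3); m=(w[:,2]>.012)&(w[:,2]<.06);q=w[m];fit(q[:,:2],'stray all');t=q[q[:,2]>.03];fit(t[:,:2],'stray top');print(t.mean(0))
S=W[125:220,235:340].reshape(-1,3)
S=S[(S[:,2]>-.01)&(S[:,2]<.12)]
# tote: bar top 
b=S[(S[:,2]>.098)];fit(b[:,:2],'bar');print(b.mean(0),np.percentile(b[:,2],[50,99]))
b=S[(S[:,2]>.05)];fit(b[:,:2],'rim')
b=S[(S[:,2]>.05)&(S[:,2]<.07)];fit(b[:,:2],'rim band')
g=np.load('side0.npz');V=cloud('side',g['d'])
S2=V[150:215,305:400].reshape(-1,3);b=S2[(S2[:,2]>.095)&(S2[:,2]<.12)];fit(b[:,:2],'bar side');print(b.mean(0))
w=V[225:255,312:342].reshape(-1,3);q=w[(w[:,2]>.012)&(w[:,2]<.06)];fit(q[:,:2],'stray side');print(q.mean(0),q.max(0))
# lip
L=W[128:150,262:292];
print(np.round(L[::3,::3],3).tolist()[2:6])
```

```text
stray all 91 ((530.1590576171875, 169.62698364257812), (22.519142150878906, 22.80600357055664), 49.18915939331055)
stray top 50 ((529.6485595703125, 169.25469970703125), (23.141651153564453, 20.872222900390625), 43.863494873046875)
[0.53070381 0.17010436 0.03274236]
bar 364 ((491.2087097167969, -186.66949462890625), (249.38453674316406, 35.68525695800781), 16.301618576049805)
[ 0.50016816 -0.18336538  0.10098738] [0.1009439 0.1043331]
rim 1195 ((491.48907470703125, -186.38497924804688), (253.46380615234375, 181.5869140625), 15.684078216552734)
rim band 560 ((491.48907470703125, -186.38497924804688), (253.46380615234375, 181.5869140625), 15.684078216552734)
bar side 230 ((487.5231628417969, -185.31484985351562), (248.7520751953125, 39.27047348022461), 16.582223892211914)
[ 0.48532901 -0.18216842  0.1009089 ]
stray side 76 ((526.6079711914062, 172.94644165039062), (22.15056610107422, 23.47829818725586), 39.68829345703125)
[0.52622772 0.17548123 0.02615553] [0.54063539 0.1867461  0.03622693]
[[[0.378, -0.411, -0.002], [0.371, -0.402, -0.002], [0.365, -0.393, -0.002], [0.358, -0.385, -0.
[... 175 characters left out ...]
, [0.384, -0.391, -0.002], [0.376, -0.383, -0.003], [0.369, -0.375, -0.004], [0.365, -0.364, -0.0], [0.386, -0.328, 0.032], [0.381, -0.319, 0.034], [0.376, -0.31, 0.035], [0.37, -0.301, 0.036], [0.331, -0.322, -0.002]], [[0.402, -0.389, -0.003], [0.395, -0.381, -0.002], [0.389, -0.372, -0.002], [0.412, -0.333, 0.034], [0.407, -0.324, 0.035], [0.4, -0.317, 0.034], [0.392, -0.31, 0.033], [0.385, -0.302, 0.032], [0.382, -0.291, 0.036], [0.342, -0.313, -0.004]], [[0.415, -0.377, -0.001], [0.406, -0.372, -0.005], [0.401, -0.361, -0.002], [0.397, -0.35, 0.001], [0.419, -0.314, 0.036], [0.409, -0.309, 0.031], [0.404, -0.3, 0.033], [0.4, -0.29, 0.035], [0.395, -0.28, 0.037], [0.385, -0.275, 0.032]]]
```

The tote centre is near (0.490, -0.187) with yaw about 196°, so the pouring corner faces the robot's right. The stray is near (0.529, 0.170). I'll move above the stray for a closer look with the wrist camera.

```bash
cat >> h.py <<'E'
def Rdown(yaw):  # tool x down, tool y at world yaw
    x=np.array([0,0,-1.]);y=np.array([np.cos(yaw),np.sin(yaw),0]);return np.stack([x,y,np.cross(x,y)],1)
def delta(p,R,s=None):
    s=s or manip.sense();R0=Ro.from_rotvec(s['ee_rot']).as_matrix()
    dp=R0.T@(np.array(p)-s['position']);dr=Ro.from_matrix(R0.T@R).as_rotvec()
    n=max(np.linalg.norm(dp)/.0417,np.degrees(np.linalg.norm(dr))/7.16)
    print('dpos',dp.round(4),'drot',dr.round(4),'rows',round(n,1))
E
python3 - <<'E'
from h import *
s=manip.sense();R0=Ro.from_rotvec(s['ee_rot']).as_matrix();print(R0.round(3),'yaw of y',np.degrees(np.arctan2(R0[1,1],R0[0,1])))
a=np.arctan2(R0[1,1],R0[0,1])
y0=np.arctan2(-.65,.18)
for p in [(.48,-.25),(.50,.17)]:
    da=np.arctan2(p[1],p[0])-y0
    delta((*p,.23),Rdown(a+da))
E
```

```text
[[-0.     0.268 -0.964]
 [ 0.001 -0.964 -0.268]
 [-1.    -0.002  0.   ]] yaw of y -74.48281501070434
dpos [ 2.000e-04 -3.052e-01 -3.956e-01] drot [-8.205e-01 -6.000e-04  1.500e-03] rows 12.0
dpos [ 0.0008 -0.7046 -0.5273] drot [-1.6284e+00 -1.2000e-03  1.2000e-03] rows 21.1
```

>>> step_arm(deltas=[{"delta_pos":[0,-0.305,-0.395],"delta_rot":[-0.82,0,0]},{"delta_pos":[0,-0.305,-0.395],"delta_rot":[-0.82,0,0]},{"delta_pos":[0,-0.305,-0.395],"delta_rot":[-0.82,0,0]},{"delta_pos":[0,-0.305,-0.395],"delta_rot":[-0.82,0,0]},{"delta_pos":[0,-0.305,-0.395],"delta_rot":[-0.82,0,0]},{"delta_pos":[0,-0.305,-0.395],"delta_rot":[-0.82,0,0]},{"delta_pos":[0,-0.305,-0.395],"delta_rot":[-0.82,0,0]},{"delta_pos":[0,-0.305,-0.395],"delta_rot":[-0.82,0,0]},{"delta_pos":[0,-0.305,-0.395],"delta_rot":[-0.82,0,0]},{"delta_pos":[0,-0.305,-0.395],"delta_rot":[-0.82,0,0]},{"delta_pos":[0,-0.305,-0.395],"delta_rot":[-0.82,0,0]},{"delta_pos":[0,-0.305,-0.395],"delta_rot":[-0.82,0,0]}], claw=1)

```text
t: 1.15
position: [0.4803, -0.249, 0.2306]
ee_rot: [1.553, 0.942, -1.553]
force: [-0.1, -0.8, -0.1]
grip_width: 0.087
```

Run:
```python
from h import *
s=manip.sense();print(s['t'],s['joints'].round(2),s['position'])
p,d=snapshot('wrist');save('wrist1',p);np.savez('wrist1.npz',p=p,d=d,pos=s['position'],rot=s['ee_rot'])
delta((.50,.17,.23),Rdown(np.radians(18.8)))
```

```text
1.15 [ 0.75  0.28 -0.43  1.83  0.13  1.05 -0.21] [ 0.48033107 -0.24895682  0.23057818]
dpos [ 0.0035 -0.1722 -0.3719] drot [-0.7955 -0.006  -0.0051] rows 9.8
```

View pics/wrist1.png

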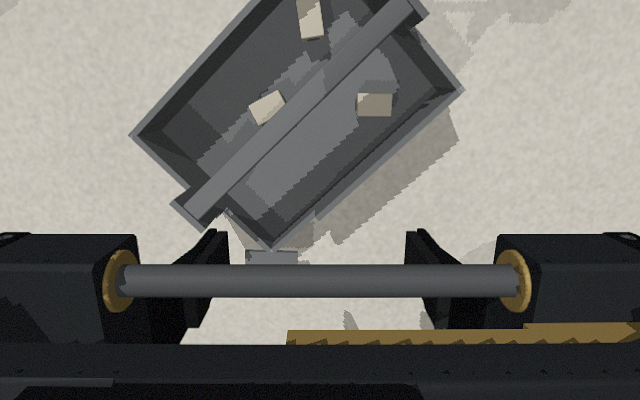

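The wrist view shows the tote with rim corners at about (462,88) and (133,135), the lip at (270,255), and posts at (311,18), (267,107) and (375,103). I go on to the stray and compute tote coordinates from this view.

>>> step_arm(deltas=[{"delta_pos":[0,-0.172,-0.372],"delta_rot":[-0.796,0,0]},{"delta_pos":[0,-0.172,-0.372],"delta_rot":[-0.796,0,0]},{"delta_pos":[0,-0.172,-0.372],"delta_rot":[-0.796,0,0]},{"delta_pos":[0,-0.172,-0.372],"delta_rot":[-0.796,0,0]},{"delta_pos":[0,-0.172,-0.372],"delta_rot":[-0.796,0,0]},{"delta_pos":[0,-0.172,-0.372],"delta_rot":[-0.796,0,0]},{"delta_pos":[0,-0.172,-0.372],"delta_rot":[-0.796,0,0]},{"delta_pos":[0,-0.172,-0.372],"delta_rot":[-0.796,0,0]},{"delta_pos":[0,-0.172,-0.372],"delta_rot":[-0.796,0,0]},{"delta_pos":[0,-0.172,-0.372],"delta_rot":[-0.796,0,0]},{"delta_pos":[0,-0.172,-0.372],"delta_rot":[-0.796,0,0]},{"delta_pos":[0,-0.172,-0.372],"delta_rot":[-0.796,0,0]}])

```text
t: 2.2
position: [0.4982, 0.1607, 0.2304]
ee_rot: [0.97, 1.345, -0.969]
force: [-0.5, -0.6, 0.3]
grip_width: 0.0868
```

```bash
cat >> h.py <<'E'
def wray(f,uv,z):
    c=camera_params('wrist');T=c['T_tool_cam'];R0=Ro.from_rotvec(f['rot']).as_matrix()
    un=cv2.undistortPoints(np.array(uv,float).reshape(-1,1,2),c['intrinsics'],c['D'])[:,0]
    d=np.hstack([un,np.ones((len(un),1))])@(R0@T[:3,:3]).T; o=f['pos']+R0@T[:3,3]
    return o+d*((z-o[2])/d[:,2])[:,None]
E
python3 - <<'E'
from h import *
s=manip.sense();print(s['t'],s['joints'].round(2),s['position'])
p,d=snapshot('wrist');save('wrist2',p);np.savez('wrist2.npz',p=p,d=d,pos=s['position'],rot=s['ee_rot'])
f=np.load('wrist1.npz')
print('rim corners',wray(f,[(462,88),(133,135)],.06).round(4))
P=wray(f,[(311,18),(267,107),(375,103)],.028);print(P.round(3))
c=np.array([.490,-.1865]);x=-np.array([np.cos(np.radians(16.2)),np.sin(np.radians(16.2))]);y=np.array([-x[1],x[0]])
print(((P[:,:2]-c)@np.stack([x,y],1)).round(3))
E
```

```text
2.2 [ 0.23  0.31 -0.76  1.86  0.24  1.07 -0.3 ] [0.49824757 0.1607248  0.23043624]
rim corners [[ 0.631  -0.2374  0.06  ]
 [ 0.3505 -0.1375  0.06  ]]
[[ 0.542 -0.121  0.028]
 [ 0.467 -0.171  0.028]
 [ 0.562 -0.217  0.028]]
[[-0.068 -0.049]
 [ 0.018 -0.021]
 [-0.061  0.049]]
```

View pics/wrist2.png

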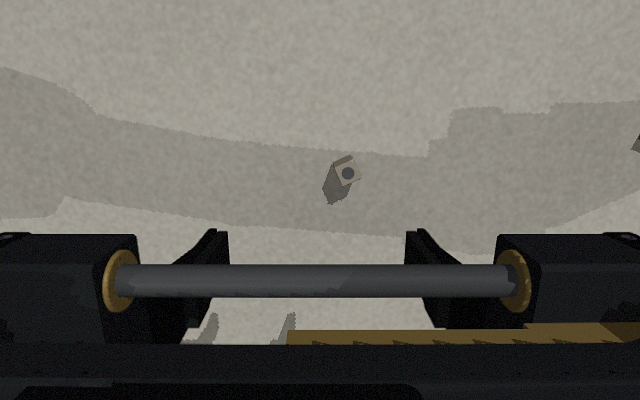

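Run:
```python
from h import *
f=np.load('wrist2.npz');p=f['p'];save('w2z',cv2.resize(p[145:215,310:380],(700,600),interpolation=cv2.INTER_CUBIC)[:600])
```

```text
(no output)
```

View pics/w2z.png

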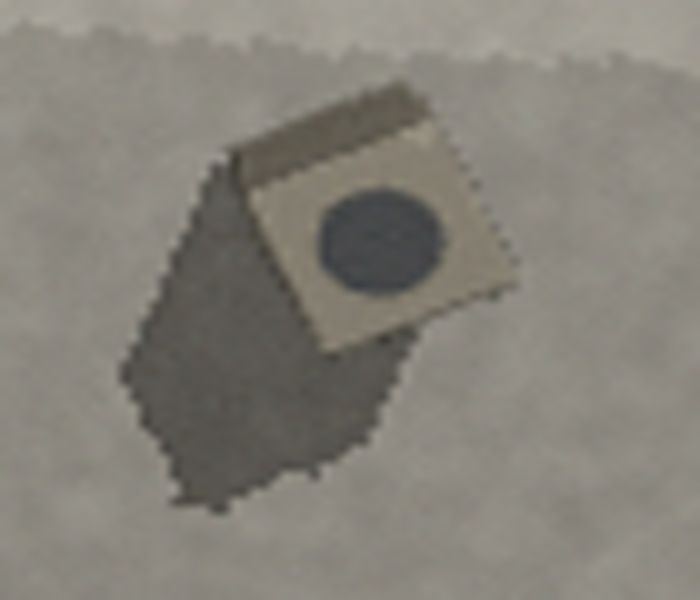

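The top face is clear, with crop corners (247,188), (430,125), (518,283) and (328,350), and the bore at about (381,243).

Run:
```python
from h import *
f=np.load('wrist2.npz')
q=[(310+x/10-.45,145+y/8.571-.45) for x,y in [(247,188),(430,125),(518,283),(328,350)]]
P=wray(f,q,.034)[:,:2];print(P.round(4))
for i in range(4):
    e=P[(i+1)%4]-P[i];print(np.linalg.norm(e).round(4),(np.degrees(np.arctan2(e[1],e[0]))%90).round(1))
c=P.mean(0);print(c)
print([ray('scene',[(379-.6,234.6)],.034)])
a=np.mean([np.degrees(np.arctan2(*(P[(i+1)%4]-P[i])[::-1]))%90 for i in range(4)])
print(a)
for k in (a,a-90):
  for z in (.12,.014): delta((*c,z),Rdown(np.radians(k)))
```

```text
[[0.5139 0.1711]
 [0.5288 0.1839]
 [0.5436 0.169 ]
 [0.5281 0.1553]]
0.0196 40.7
0.021 45.0
0.0207 41.5
0.0213 41.9
[0.52858465 0.16979148]
[array([[0.53060739, 0.16521707, 0.034     ]])]
42.276493233693394
dpos [ 0.1101  0.0321 -0.0014] drot [-4.204e-01  3.000e-04  1.000e-03] rows 3.4
dpos [ 0.2161  0.0322 -0.0015] drot [-4.204e-01  3.000e-04  1.000e-03] rows 5.2
dpos [ 0.1101  0.0321 -0.0014] drot [1.1504e+00 1.0000e-03 6.0000e-04] rows 9.2
dpos [ 0.2161  0.0322 -0.0015] drot [1.1504e+00 1.0000e-03 6.0000e-04] rows 9.2
```

>>> step_arm(deltas=[{"delta_pos":[0.15,0.032,-0.0015],"delta_rot":[-0.42,0,0]},{"delta_pos":[0.15,0.032,-0.0015],"delta_rot":[-0.42,0,0]},{"delta_pos":[0.15,0.032,-0.0015],"delta_rot":[-0.42,0,0]},{"delta_pos":[0.15,0.032,-0.0015],"delta_rot":[-0.42,0,0]},{"delta_pos":[0.15,0.032,-0.0015],"delta_rot":[-0.42,0,0]},{"delta_pos":[0.15,0.032,-0.0015],"delta_rot":[-0.42,0,0]},{"delta_pos":[0.15,0.032,-0.0015],"delta_rot":[-0.42,0,0]}])

```text
t: 2.83
position: [0.5297, 0.1692, 0.0821]
ee_rot: [0.655, 1.468, -0.653]
force: [0.4, 0.3, 1.4]
grip_width: 0.0868
```

Run:
```python
from h import *
p,d=snapshot('wrist');save('wrist3',p)
delta((.5286,.1698,.014),Rdown(np.radians(42.3)))
s=manip.sense();print(s['position'],s['t'])
```

```text
dpos [ 0.0688 -0.0012 -0.0012] drot [-0.0044  0.0021 -0.0029] rows 1.6
[0.53003953 0.16963769 0.08277577] 2.8833
```

View pics/wrist3.png

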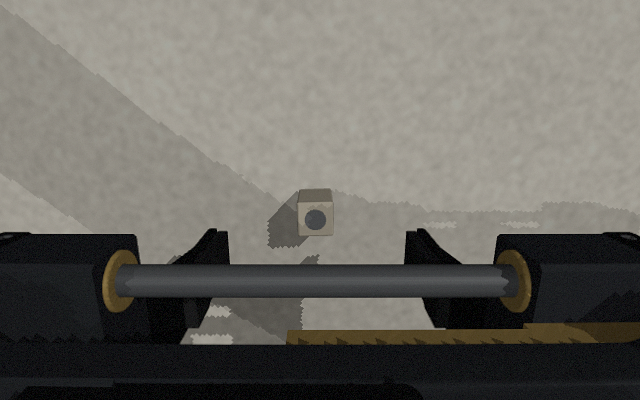

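The post is square to the jaws and centred, with its bore at (316,219). I go down and close.

>>> step_arm(deltas=[{"delta_pos":[0.03,-0.001,-0.001],"delta_rot":[-0.004,0.002,-0.003]},{"delta_pos":[0.055,-0.001,-0.001],"delta_rot":[-0.004,0.002,-0.003]},{"delta_pos":[0.069,-0.001,-0.001],"delta_rot":[-0.004,0.002,-0.003]},{"delta_pos":[0.069,-0.001,-0.001],"delta_rot":[-0.004,0.002,-0.003]},{"delta_pos":[0.069,-0.001,-0.001],"delta_rot":[-0.004,0.002,-0.003]}])

```text
t: 3.3
position: [0.528, 0.1701, 0.0127]
ee_rot: [0.648, 1.473, -0.65]
force: [-0.1, 0.8, 0.1]
grip_width: 0.0869
```

>>> step_arm(deltas=[{"delta_pos":[0,0,0],"delta_rot":[0,0,0]},{"delta_pos":[0,0,0],"delta_rot":[0,0,0]},{"delta_pos":[0,0,0],"delta_rot":[0,0,0]},{"delta_pos":[0,0,0],"delta_rot":[0,0,0]},{"delta_pos":[0,0,0],"delta_rot":[0,0,0]},{"delta_pos":[0,0,0],"delta_rot":[0,0,0]},{"delta_pos":[0,0,0],"delta_rot":[0,0,0]},{"delta_pos":[0,0,0],"delta_rot":[0,0,0]},{"delta_pos":[0,0,0],"delta_rot":[0,0,0]},{"delta_pos":[0,0,0],"delta_rot":[0,0,0]}], claw=0)

```text
t: 4.13
position: [0.5274, 0.17, 0.0115]
ee_rot: [0.648, 1.475, -0.651]
force: [-0.3, -0.3, -0.8]
grip_width: 0.0282
```

Run:
```python
from h import *
s=manip.sense();print(s['t'],s['position'],s['joints'].round(2),s['force'])
delta((.5286,.1698,.23),Rdown(np.radians(42.3)))
delta((.5286,.1698,.014),Rdown(np.radians(42.3)))
```

```text
4.1333 [0.52735236 0.16997159 0.01148861] [ 0.1   0.66 -0.65  1.96  0.6   0.72 -0.18] [-0.2926119  -0.30737923 -0.76746764]
dpos [-2.185e-01  1.000e-04  5.000e-04] drot [ 0.0017 -0.002   0.0031] rows 5.2
dpos [-0.0025  0.0008  0.001 ] drot [ 0.0017 -0.002   0.0031] rows 0.1
```

>>> step_arm(deltas=[{"delta_pos":[0,0,0],"delta_rot":[0,0,0]},{"delta_pos":[0,0,0],"delta_rot":[0,0,0]},{"delta_pos":[0,0,0],"delta_rot":[0,0,0]},{"delta_pos":[0,0,0],"delta_rot":[0,0,0]}])

```text
t: 4.47
position: [0.5273, 0.17, 0.0115]
ee_rot: [0.648, 1.475, -0.651]
force: [-0.2, 0.1, -0.0]
grip_width: 0.0217
```

>>> step_arm(deltas=[{"delta_pos":[-0.02,0,0],"delta_rot":[0,0,0]},{"delta_pos":[-0.06,0,0],"delta_rot":[0,0,0]},{"delta_pos":[-0.1,0,0],"delta_rot":[0,0,0]},{"delta_pos":[-0.14,0,0],"delta_rot":[0,0,0]},{"delta_pos":[-0.18,0,0],"delta_rot":[0,0,0]},{"delta_pos":[-0.2,0,0],"delta_rot":[0,0,0]},{"delta_pos":[-0.2,0,0],"delta_rot":[0,0,0]}])

```text
t: 5.05
position: [0.5306, 0.1718, 0.2169]
ee_rot: [0.652, 1.467, -0.645]
force: [1.1, 0.1, 0.1]
grip_width: 0.0218
```

Run:
```python
from h import *
f=0
s=manip.sense();print(s['t'],s['position'],s['joints'].round(2),s['grip_width'])
p,d=snapshot('wrist');save('wrist4',p)
c=np.array([.4905,-.187]);th=np.radians(196.3);x=np.array([np.cos(th),np.sin(th)]);y=np.array([-x[1],x[0]])
t=c+x*.015+y*.054;print(t)
delta((*t,.21),Rdown(np.radians(16.3)))
```

```text
5.05 [0.53063103 0.17184435 0.21694623] [ 0.26  0.41 -0.84  1.8   0.34  1.08  0.04] 0.021810215082745273
[ 0.49125892 -0.24303949]
dpos [ 0.0038 -0.307   0.28  ] drot [ 0.4552  0.0005 -0.0016] rows 10.0
```

View pics/wrist4.png

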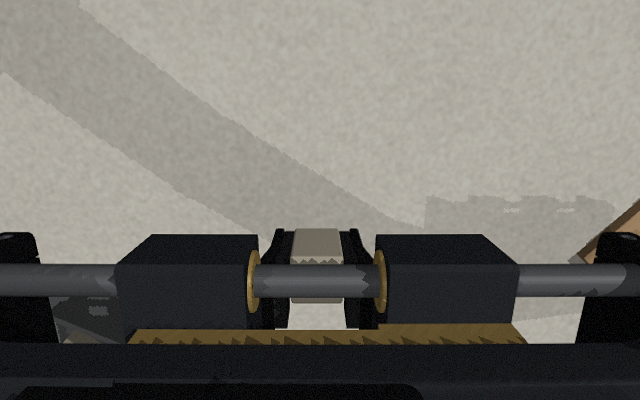

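>>> step_arm(deltas=[{"delta_pos":[0.004,-0.307,0.28],"delta_rot":[0.455,0,0]},{"delta_pos":[0.004,-0.307,0.28],"delta_rot":[0.455,0,0]},{"delta_pos":[0.004,-0.307,0.28],"delta_rot":[0.455,0,0]},{"delta_pos":[0.004,-0.307,0.28],"delta_rot":[0.455,0,0]},{"delta_pos":[0.004,-0.307,0.28],"delta_rot":[0.455,0,0]},{"delta_pos":[0.004,-0.307,0.28],"delta_rot":[0.455,0,0]},{"delta_pos":[0.004,-0.307,0.28],"delta_rot":[0.455,0,0]},{"delta_pos":[0.004,-0.307,0.28],"delta_rot":[0.455,0,0]},{"delta_pos":[0.004,-0.307,0.28],"delta_rot":[0.455,0,0]},{"delta_pos":[0.004,-0.307,0.28],"delta_rot":[0.455,0,0]},{"delta_pos":[0.004,-0.307,0.28],"delta_rot":[0.455,0,0]},{"delta_pos":[0.004,-0.307,0.28],"delta_rot":[0.455,0,0]},{"delta_pos":[0.004,-0.307,0.28],"delta_rot":[0.455,0,0]}])

```text
t: 6.18
position: [0.4893, -0.2428, 0.2063]
ee_rot: [0.996, 1.337, -0.999]
force: [-0.0, 1.1, -0.9]
grip_width: 0.0222
```

Run:
```python
from h import *
s=manip.sense();print(s['t'],s['position'],s['joints'].round(2),s['grip_width'])
p,d=snapshot('wrist');save('wrist5',p)
p,d=snapshot('scene');save('scene5',cv2.resize(p[60:240,200:440],(800,600)))
delta((.4913,-.243,.1),Rdown(np.radians(16.3)))
delta((.4913,-.243,.038),Rdown(np.radians(16.3)))
```

```text
6.1833 [ 0.48930997 -0.24280084  0.20628554] [ 0.87  0.35 -0.61  1.84  0.23  1.03  0.45] 0.02215182468963164
dpos [0.1071 0.0012 0.0019] drot [ 0.0036 -0.0021  0.0044] rows 2.6
dpos [0.1691 0.0015 0.002 ] drot [ 0.0036 -0.0021  0.0044] rows 4.1
```

View pics/wrist5.png

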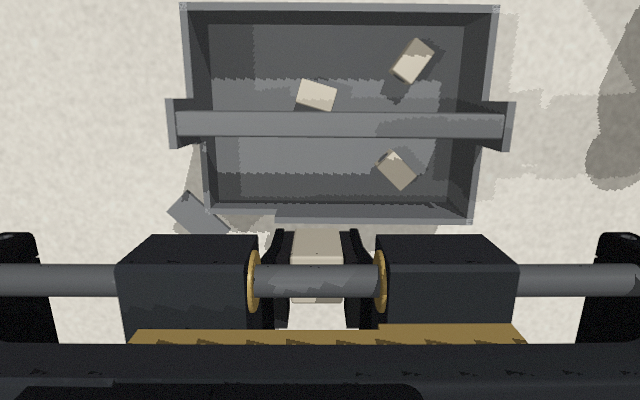

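View pics/scene5.png

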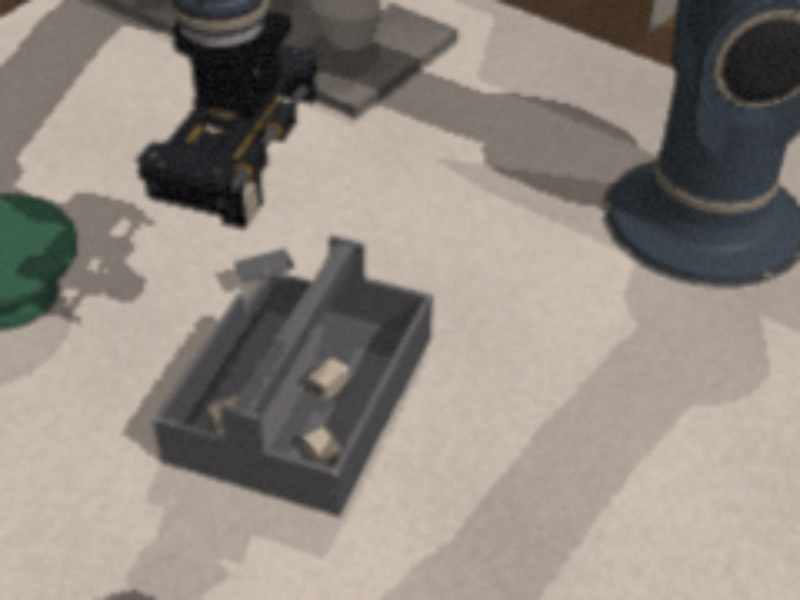

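The stray is held and the landing spot (about pixel (316,175)) on the +y half is free. Next I lower it in and open partway.

>>> step_arm(deltas=[{"delta_pos":[0.04,0.001,0.002],"delta_rot":[0.004,-0.002,0.004]},{"delta_pos":[0.08,0.001,0.002],"delta_rot":[0.004,-0.002,0.004]},{"delta_pos":[0.11,0.001,0.002],"delta_rot":[0.004,-0.002,0.004]},{"delta_pos":[0.135,0.001,0.002],"delta_rot":[0.004,-0.002,0.004]},{"delta_pos":[0.155,0.001,0.002],"delta_rot":[0.004,-0.002,0.004]},{"delta_pos":[0.17,0.001,0.002],"delta_rot":[0.004,-0.002,0.004]},{"delta_pos":[0.175,0.001,0.002],"delta_rot":[0.004,-0.002,0.004]},{"delta_pos":[0.175,0.001,0.002],"delta_rot":[0.004,-0.002,0.004]},{"delta_pos":[0.175,0.001,0.002],"delta_rot":[0.004,-0.002,0.004]}])

```text
t: 7.03
position: [0.4918, -0.2445, 0.0335]
ee_rot: [0.998, 1.328, -0.998]
force: [0.3, -0.4, -0.1]
grip_width: 0.0218
```

Run:
```python
from h import *
s=manip.sense();print(s['t'],s['position'],s['joints'].round(2),s['grip_width'])
p,d=snapshot('side');save('side6',cv2.resize(p[110:230,280:440],(800,600)))
```

```text
7.0333 [ 0.49182    -0.24450709  0.03347659] [ 0.77  0.57 -0.5   1.98  0.42  0.69  0.29] 0.021804109264821
```

View pics/side6.png

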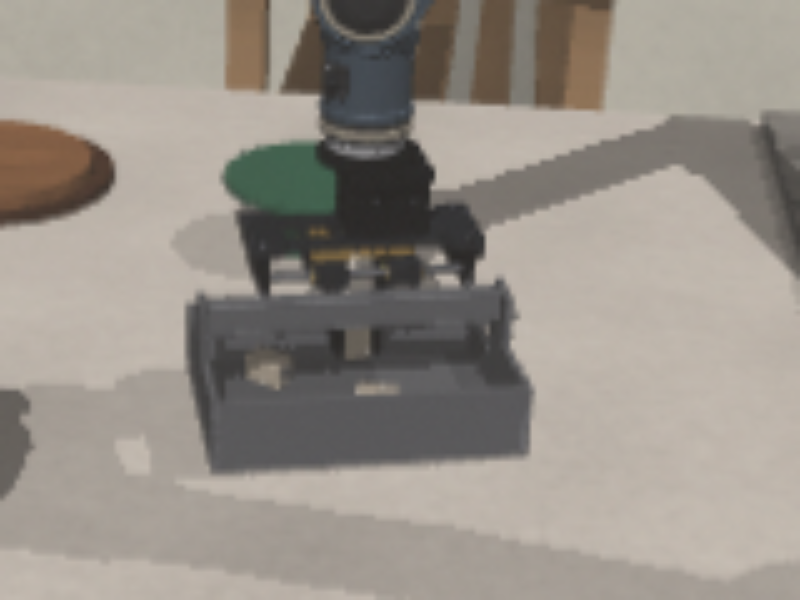

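The post is down inside the tote with no contact force. I release it after another 8 mm down.

>>> step_arm(deltas=[{"delta_pos":[0.008,0,0],"delta_rot":[0,0,0]},{"delta_pos":[0.008,0,0],"delta_rot":[0,0,0]},{"delta_pos":[0.008,0,0],"delta_rot":[0,0,0]}])

```text
t: 7.33
position: [0.491, -0.2455, 0.0251]
ee_rot: [0.999, 1.327, -1.0]
force: [-0.3, 0.5, 0.2]
grip_width: 0.0217
```

>>> step_arm(deltas=[{"delta_pos":[0,0,0],"delta_rot":[0,0,0]},{"delta_pos":[0,0,0],"delta_rot":[0,0,0]},{"delta_pos":[0,0,0],"delta_rot":[0,0,0]},{"delta_pos":[0,0,0],"delta_rot":[0,0,0]},{"delta_pos":[0,0,0],"delta_rot":[0,0,0]},{"delta_pos":[0,0,0],"delta_rot":[0,0,0]}], claw=0.42)

```text
t: 7.83
position: [0.4911, -0.2455, 0.025]
ee_rot: [0.999, 1.327, -1.0]
force: [-0.7, 0.2, 0.5]
grip_width: 0.0359
```

>>> step_arm(deltas=[{"delta_pos":[-0.03,0,0],"delta_rot":[0,0,0]},{"delta_pos":[-0.07,0,0],"delta_rot":[0,0,0]},{"delta_pos":[-0.11,0,0],"delta_rot":[0,0,0]},{"delta_pos":[-0.15,0,0],"delta_rot":[0,0,0]},{"delta_pos":[-0.18,0,0],"delta_rot":[0,0,0]},{"delta_pos":[-0.18,0,0],"delta_rot":[0,0,0]},{"delta_pos":[-0.18,0,0],"delta_rot":[0,0,0]}])

```text
t: 8.42
position: [0.4919, -0.2456, 0.2069]
ee_rot: [0.999, 1.323, -0.999]
force: [-0.5, 0.6, -1.8]
grip_width: 0.0364
```

Run:
```python
from h import *
s=manip.sense();print(s['t'],s['position'],s['joints'].round(2),s['grip_width'])
p,d=snapshot('wrist');save('wrist7',p);np.savez('wrist7.npz',p=p,d=d,pos=s['position'],rot=s['ee_rot'])
```

```text
8.4167 [ 0.49185751 -0.24560037  0.20688459] [ 0.88  0.35 -0.62  1.84  0.24  1.02  0.44] 0.0363623817360076
```

View pics/wrist7.png

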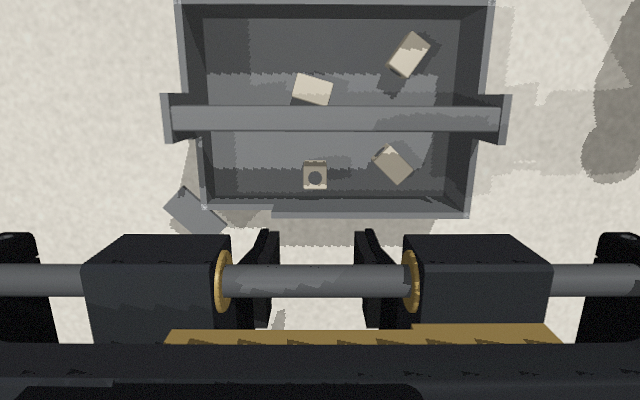

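The stray stands in the tote at (315,175), released. Next is grasping the carrying bar, a bit to the +x side of its middle, since the load will end up in the pouring corner.

Run:
```python
from h import *
f=np.load('wrist7.npz')
P=wray(f,[(173,118.5),(500,118.5)],.103);print(P,np.linalg.norm(P[0]-P[1]));e=(P[0]-P[1])[:2];a=np.degrees(np.arctan2(e[1],e[0]));print('yaw',a%360)
c=P.mean(0)[:2];print(c, wray(f,[(315,178)],.04))
x=e/np.linalg.norm(e);t=c+.012*x;print(t)
for z in (.17,.079):delta((*t,z),Rdown(np.radians(a+90-0)))
```

```text
[[ 0.37859381 -0.21916353  0.103     ]
 [ 0.60292421 -0.15441041  0.103     ]] 0.2334889607018241
yaw 196.10081885176317
[ 0.49075901 -0.18678697] [[ 0.49175585 -0.24693267  0.04      ]]
[ 0.47922971 -0.19011491]
dpos [ 0.0349  0.0043 -0.0562] drot [ 1.5706e+00  1.5000e-03 -2.1000e-03] rows 12.6
dpos [ 0.1259  0.0043 -0.0565] drot [ 1.5706e+00  1.5000e-03 -2.1000e-03] rows 12.6
```

>>> step_arm(deltas=[{"delta_pos":[0.0,0.004,-0.056],"delta_rot":[1.57,0,-0.002]},{"delta_pos":[0.0,0.004,-0.056],"delta_rot":[1.57,0,-0.002]},{"delta_pos":[0.0,0.004,-0.056],"delta_rot":[1.57,0,-0.002]},{"delta_pos":[0.0,0.004,-0.056],"delta_rot":[1.57,0,-0.002]},{"delta_pos":[0.0,0.004,-0.056],"delta_rot":[1.57,0,-0.002]},{"delta_pos":[0.0,0.004,-0.056],"delta_rot":[1.57,0,-0.002]},{"delta_pos":[0.0,0.004,-0.056],"delta_rot":[1.57,0,-0.002]},{"delta_pos":[0.0,0.004,-0.056],"delta_rot":[1.57,0,-0.002]},{"delta_pos":[0.02,0.004,-0.056],"delta_rot":[1.57,0,-0.002]},{"delta_pos":[0.035,0.004,-0.056],"delta_rot":[1.57,0,-0.002]},{"delta_pos":[0.035,0.004,-0.056],"delta_rot":[1.57,0,-0.002]},{"delta_pos":[0.035,0.004,-0.056],"delta_rot":[1.57,0,-0.002]},{"delta_pos":[0.035,0.004,-0.056],"delta_rot":[1.57,0,-0.002]},{"delta_pos":[0.035,0.004,-0.056],"delta_rot":[1.57,0,-0.002]},{"delta_pos":[0.035,0.004,-0.056],"delta_rot":[1.57,0,-0.002]}], claw=0.8)

```text
t: 9.72
position: [0.4783, -0.19, 0.1683]
ee_rot: [2.066, 0.297, -2.073]
force: [0.4, -0.4, 0.2]
grip_width: 0.0698
```

Run:
```python
from h import *
s=manip.sense();print(s['t'],s['position'],s['joints'].round(2),s['grip_width'])
p,d=snapshot('wrist');save('wrist8',p);np.savez('wrist8.npz',p=p,d=d,pos=s['position'],rot=s['ee_rot'])
delta((.4792,-.1901,.079),Rdown(np.radians(-73.9)))
```

```text
9.7167 [ 0.47828072 -0.18995193  0.16827191] [ 0.59  0.3  -0.35  1.96  0.13  0.9  -1.12] 0.06976396995328625
dpos [ 0.0896  0.0004 -0.0009] drot [0.0029 0.0028 0.0012] rows 2.1
```

View pics/wrist8.png

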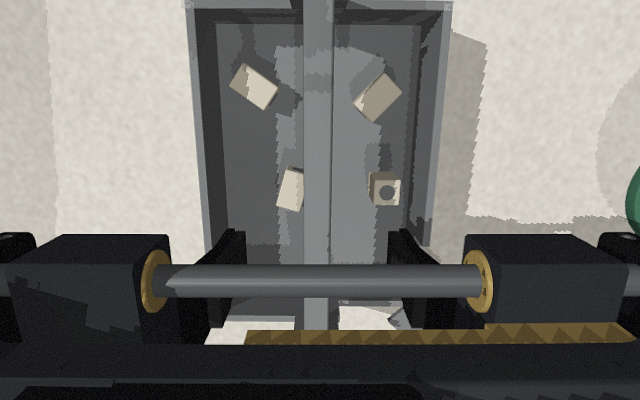

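The bar (columns 304–333) runs between the fingers and square to the jaws. Go down and close.

>>> step_arm(deltas=[{"delta_pos":[0.035,0,-0.001],"delta_rot":[0.003,0.003,0.001]},{"delta_pos":[0.06,0,-0.001],"delta_rot":[0.003,0.003,0.001]},{"delta_pos":[0.08,0,-0.001],"delta_rot":[0.003,0.003,0.001]},{"delta_pos":[0.09,0,-0.001],"delta_rot":[0.003,0.003,0.001]},{"delta_pos":[0.09,0,-0.001],"delta_rot":[0.003,0.003,0.001]},{"delta_pos":[0.09,0,-0.001],"delta_rot":[0.003,0.003,0.001]}])

```text
t: 10.27
position: [0.4803, -0.1901, 0.0798]
ee_rot: [2.074, 0.291, -2.069]
force: [-0.1, -0.2, 1.5]
grip_width: 0.0699
```

>>> step_arm(deltas=[{"delta_pos":[0,0,0],"delta_rot":[0,0,0]},{"delta_pos":[0,0,0],"delta_rot":[0,0,0]},{"delta_pos":[0,0,0],"delta_rot":[0,0,0]},{"delta_pos":[0,0,0],"delta_rot":[0,0,0]},{"delta_pos":[0,0,0],"delta_rot":[0,0,0]},{"delta_pos":[0,0,0],"delta_rot":[0,0,0]},{"delta_pos":[0,0,0],"delta_rot":[0,0,0]},{"delta_pos":[0,0,0],"delta_rot":[0,0,0]},{"delta_pos":[0,0,0],"delta_rot":[0,0,0]},{"delta_pos":[0,0,0],"delta_rot":[0,0,0]},{"delta_pos":[0,0,0],"delta_rot":[0,0,0]},{"delta_pos":[0,0,0],"delta_rot":[0,0,0]},{"delta_pos":[0,0,0],"delta_rot":[0,0,0]}], claw=0)

```text
t: 11.35
position: [0.4801, -0.19, 0.0798]
ee_rot: [2.074, 0.29, -2.069]
force: [0.1, -0.3, 0.6]
grip_width: 0.0176
```

Run:
```python
from h import *
s=manip.sense();print(s['t'],s['position'],s['joints'].round(2),s['grip_width'],s['force'])
delta((.53,-.20,.30),Rdown(np.radians(-73.9)))
```

```text
11.35 [ 0.48014197 -0.19004982  0.07980779] [ 0.55  0.43 -0.32  2.04  0.2   0.71 -1.19] 0.017565729729658704 [ 0.11958392 -0.28693171  0.55602121]
dpos [-0.2201  0.0236 -0.0457] drot [-0.0022 -0.0021 -0.0012] rows 5.4
```

Gripped at 17.6 mm on the 18 mm bar. Now a gentle lift to about 0.30 m.

>>> step_arm(deltas=[{"delta_pos":[-0.008,0,0],"delta_rot":[0,0,0]},{"delta_pos":[-0.02,0,0],"delta_rot":[0,0,0]},{"delta_pos":[-0.035,0,0],"delta_rot":[0,0,0]},{"delta_pos":[-0.05,0.002,-0.005],"delta_rot":[0,0,0]},{"delta_pos":[-0.07,0.004,-0.01],"delta_rot":[0,0,0]},{"delta_pos":[-0.09,0.007,-0.015],"delta_rot":[0,0,0]},{"delta_pos":[-0.11,0.01,-0.02],"delta_rot":[0,0,0]},{"delta_pos":[-0.13,0.013,-0.025],"delta_rot":[0,0,0]},{"delta_pos":[-0.15,0.016,-0.03],"delta_rot":[0,0,0]},{"delta_pos":[-0.17,0.018,-0.035],"delta_rot":[0,0,0]},{"delta_pos":[-0.19,0.02,-0.04],"delta_rot":[0,0,0]},{"delta_pos":[-0.205,0.022,-0.043],"delta_rot":[0,0,0]},{"delta_pos":[-0.215,0.023,-0.045],"delta_rot":[0,0,0]},{"delta_pos":[-0.22,0.024,-0.046],"delta_rot":[0,0,0]},{"delta_pos":[-0.22,0.024,-0.046],"delta_rot":[0,0,0]},{"delta_pos":[-0.22,0.024,-0.046],"delta_rot":[0,0,0]}])

```text
t: 12.68
position: [0.5296, -0.2003, 0.299]
ee_rot: [2.072, 0.29, -2.072]
force: [-0.8, 0.6, -3.8]
grip_width: 0.0182
```

Run:
```python
from h import *
s=manip.sense();print(s['t'],s['position'],s['joints'].round(2),s['grip_width'],s['force'],s['moment'])
p,d=snapshot('side');save('side9',cv2.resize(p[60:210,280:480],(800,600)))
```

```text
12.6833 [ 0.52963525 -0.20028395  0.29895741] [ 0.58  0.26 -0.36  1.69  0.1   1.21 -1.1 ] 0.018173989222375394 [-0.76854257  0.58661316 -3.8311645 ] [-0.01509353  0.15174202  0.00130851]
```

View pics/side9.png

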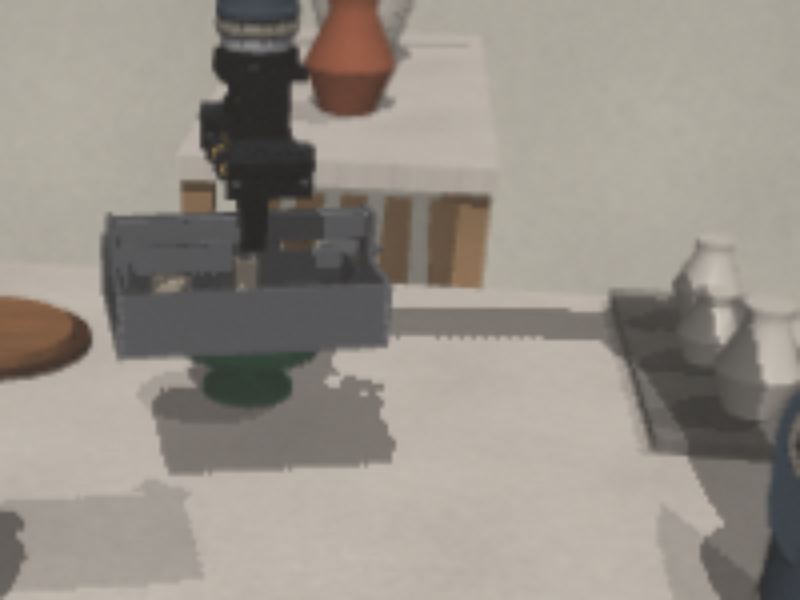

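The tote is lifted and level (3.8 N). Now I tilt about the tool's (0,1,-1) direction towards the corner, to 37° in steps.

>>> step_arm(deltas=[{"delta_pos":[0,0,0],"delta_rot":[0,0.02,-0.02]},{"delta_pos":[0,0,0],"delta_rot":[0,0.045,-0.045]},{"delta_pos":[0,0,0],"delta_rot":[0,0.07,-0.07]},{"delta_pos":[0,0,0],"delta_rot":[0,0.1,-0.1]},{"delta_pos":[0,0,0],"delta_rot":[0,0.13,-0.13]},{"delta_pos":[0,0,0],"delta_rot":[0,0.16,-0.16]},{"delta_pos":[0,0,0],"delta_rot":[0,0.19,-0.19]},{"delta_pos":[0,0,0],"delta_rot":[0,0.22,-0.22]},{"delta_pos":[0,0,0],"delta_rot":[0,0.25,-0.25]},{"delta_pos":[0,0,0],"delta_rot":[0,0.28,-0.28]},{"delta_pos":[0,0,0],"delta_rot":[0,0.31,-0.31]},{"delta_pos":[0,0,0],"delta_rot":[0,0.34,-0.34]},{"delta_pos":[0,0,0],"delta_rot":[0,0.37,-0.37]},{"delta_pos":[0,0,0],"delta_rot":[0,0.4,-0.4]},{"delta_pos":[0,0,0],"delta_rot":[0,0.43,-0.43]},{"delta_pos":[0,0,0],"delta_rot":[0,0.45,-0.45]},{"delta_pos":[0,0,0],"delta_rot":[0,0.46,-0.46]},{"delta_pos":[0,0,0],"delta_rot":[0,0.46,-0.46]},{"delta_pos":[0,0,0],"delta_rot":[0,0.46,-0.46]},{"delta_pos":[0,0,0],"delta_rot":[0,0.46,-0.46]}])

```text
t: 14.4
position: [0.5305, -0.1999, 0.2999]
ee_rot: [-2.384, -0.816, 1.57]
force: [0.3, -0.3, -4.0]
grip_width: 0.0177
```

Run:
```python
from h import *
s=manip.sense();print(s['t'],s['position'],s['joints'].round(2),s['grip_width'],s['force'],s['moment'])
R=Ro.from_rotvec(s['ee_rot']).as_matrix();print('tool tilt',np.degrees(np.arccos(-R[2,0])),'xdip',np.degrees(np.arcsin(-R[2,2])),'ydip',np.degrees(np.arcsin(-R[2,1])))
for n in('side','scene','wrist'):
    p,d=snapshot(n);np.savez(n+'10.npz',p=p,d=d,pos=s['position'],rot=s['ee_rot'])
    save(n+'10',p if n=='wrist' else cv2.resize(p[60:210,280:480] if n=='side' else p[70:220,210:410],(800,600)))
```

```text
14.4 [ 0.5305285  -0.19994758  0.29993053] [ 0.96  0.33 -0.43  1.76 -0.56  1.17 -0.5 ] 0.01766410449089223 [ 0.28361668 -0.29628099 -4.04632583] [-1.05884218  0.60741735  0.00543834]
tool tilt 37.27271835047665 xdip 25.471910311843786 ydip 25.238347612993177
```

View pics/side10.png

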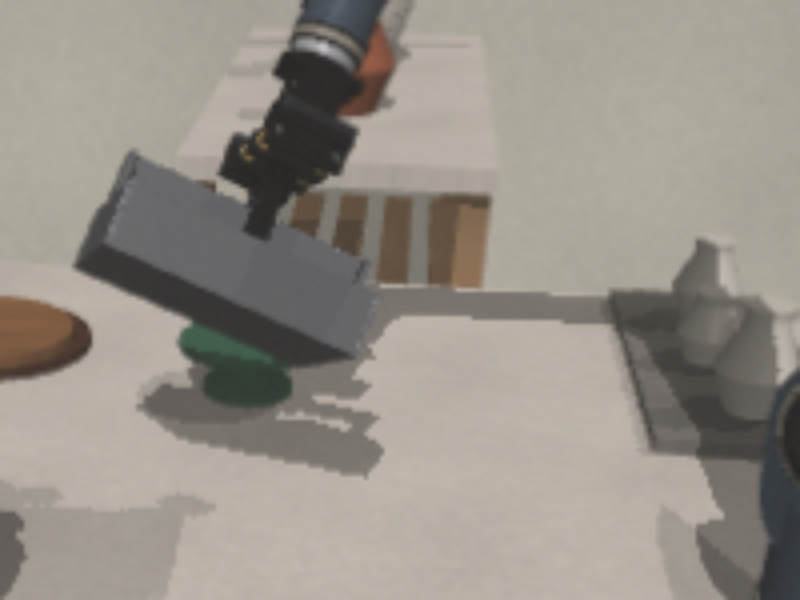

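View pics/scene10.png

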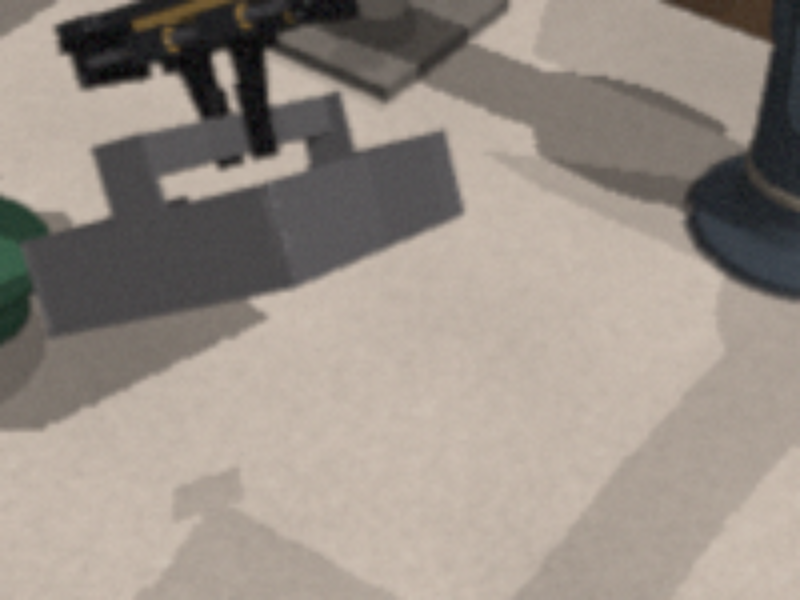

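View pics/wrist10.png

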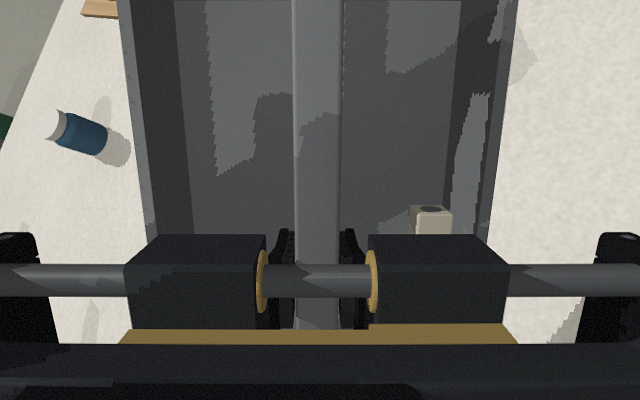

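The three posts have left the tote's high half. One is visible at (430,217) against the +y wall. I work out where it is in the tote frame and whether it has stopped.

>>> step_arm(deltas=[{"delta_pos":[0,0,0],"delta_rot":[0,0,0]},{"delta_pos":[0,0,0],"delta_rot":[0,0,0]},{"delta_pos":[0,0,0],"delta_rot":[0,0,0]},{"delta_pos":[0,0,0],"delta_rot":[0,0,0]}])

```text
t: 14.88
position: [0.5305, -0.2004, 0.3]
ee_rot: [-2.384, -0.815, 1.569]
force: [0.4, -0.2, -2.8]
grip_width: 0.0176
```

```bash
cat >> h.py <<'E'
def totepts(d):   # wrist depth -> tote frame (grip at tote x=.012, TCP z .0795)
    c=camera_params('wrist');K=c['intrinsics'];T=c['T_tool_cam'];v,u=np.mgrid[0:400,0:640]
    un=cv2.undistortPoints(np.stack([u.ravel(),v.ravel()],1).astype(np.float64)[:,None],K,c['D'])[:,0]
    X=np.hstack([un*d.ravel()[:,None],d.ravel()[:,None]])@T[:3,:3].T+T[:3,3]
    return np.stack([X[:,2]+.012,X[:,1],.0798-X[:,0]],1).reshape(400,640,3)
E
python3 - <<'E'
from h import *
s=manip.sense();print(s['t'],s['force'],s['moment'])
p,d=snapshot('wrist');save('wrist11',p)
p2,d2=snapshot('scene');save('scene11',p2)
t=totepts(d)
for uv in [(430,209),(430,225),(415,225),(450,225),(300,100),(250,100),(400,100),(498,150),(460,150)]: print(uv,t[uv[1],uv[0]].round(3),p[uv[1],uv[0]])
save('w11z',cv2.resize(p[190:345,250:510],(800,477)))
E
```

```text
14.8833 [ 0.43851503 -0.17724886 -2.81168232] [-1.06525134  0.63771533 -0.03318241]
(430, 209) [0.008 0.073 0.019] [58 57 59]
(430, 225) [0.015 0.07  0.029] [148 141 126]
(415, 225) [0.018 0.063 0.022] [90 84 77]
(450, 225) [0.015 0.083 0.029] [145 139 125]
(300, 100) [-0.06  -0.005  0.103] [108 111 109]
(250, 100) [-0.059 -0.041  0.006] [100 101 100]
(400, 100) [-0.059  0.052  0.006] [72 73 73]
(498, 150) [-0.036  0.09   0.061] [64 67 67]
(460, 150) [-0.031  0.084  0.028] [ 98 102 102]
```

View pics/w11z.png

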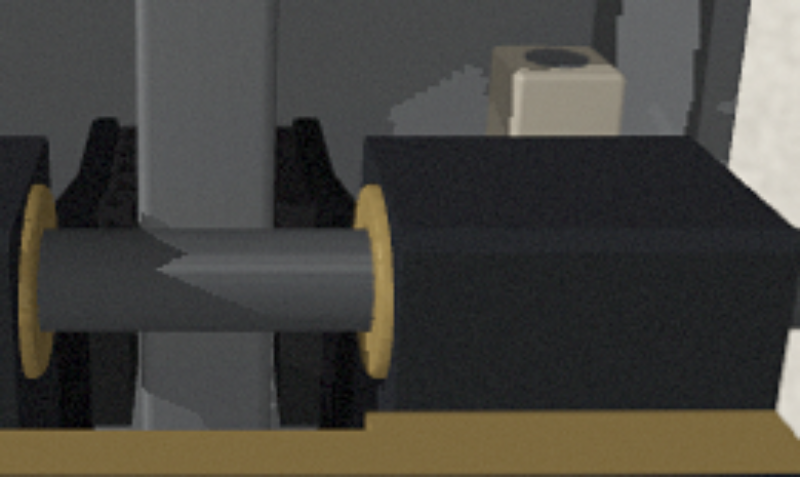

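View pics/scene11.png

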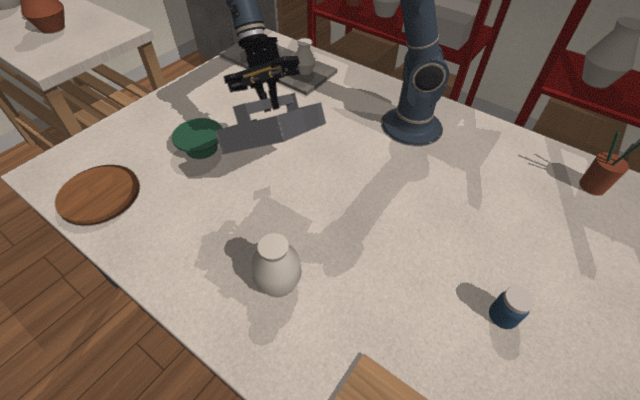

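The visible post lies along the +y wall with its centre near tote (25,73,18) mm, about 94 mm from the corner point. The fourth could be hidden under the finger carrier, so I ease the tilt to about 22° (posts will stay put) so the scene camera can see into the corner.

>>> step_arm(deltas=[{"delta_pos":[0,0,0],"delta_rot":[0,-0.02,0.02]},{"delta_pos":[0,0,0],"delta_rot":[0,-0.05,0.05]},{"delta_pos":[0,0,0],"delta_rot":[0,-0.08,0.08]},{"delta_pos":[0,0,0],"delta_rot":[0,-0.11,0.11]},{"delta_pos":[0,0,0],"delta_rot":[0,-0.14,0.14]},{"delta_pos":[0,0,0],"delta_rot":[0,-0.17,0.17]},{"delta_pos":[0,0,0],"delta_rot":[0,-0.19,0.19]},{"delta_pos":[0,0,0],"delta_rot":[0,-0.19,0.19]},{"delta_pos":[0,0,0],"delta_rot":[0,-0.19,0.19]},{"delta_pos":[0,0,0],"delta_rot":[0,-0.19,0.19]}])

```text
t: 15.82
position: [0.5301, -0.2006, 0.2997]
ee_rot: [-2.399, -0.635, 1.891]
force: [-0.1, -0.7, -4.0]
grip_width: 0.0176
```

Run:
```python
from h import *
s=manip.sense();print(s['t'],s['position'],s['force'],s['joints'].round(2))
R=Ro.from_rotvec(s['ee_rot']).as_matrix();print('tool tilt',np.degrees(np.arccos(-R[2,0])))
for n in('side','scene','wrist'):
    p,d=snapshot(n);np.savez(n+'12.npz',p=p,d=d,pos=s['position'],rot=s['ee_rot'])
    save(n+'12',p if n=='wrist' else cv2.resize(p[80:200,290:450] if n=='side' else p[70:160,210:330],(800,600),interpolation=cv2.INTER_CUBIC))
```

```text
15.8167 [ 0.53013102 -0.20064408  0.29965484] [-0.11005611 -0.72422849 -4.00850241] [ 0.81  0.27 -0.39  1.73 -0.31  1.15 -0.74]
tool tilt 21.94667777097092
```

View pics/side12.png

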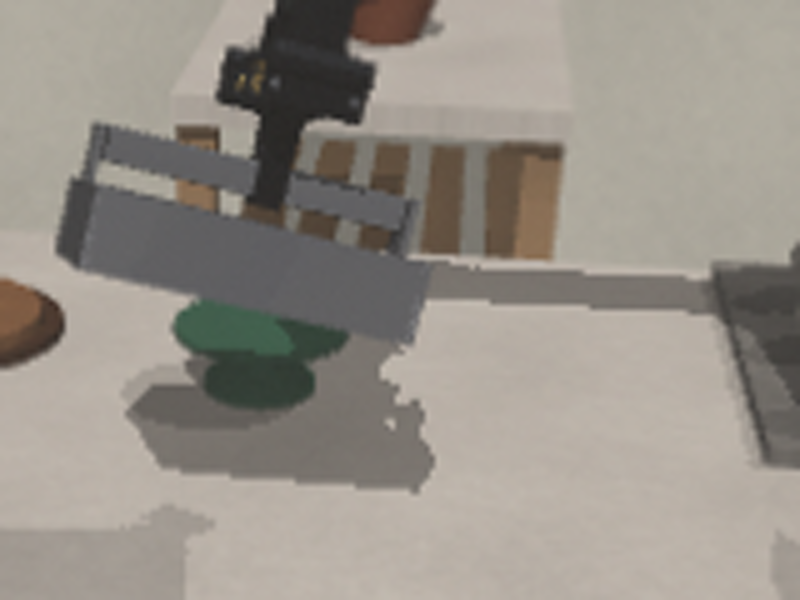

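View pics/scene12.png

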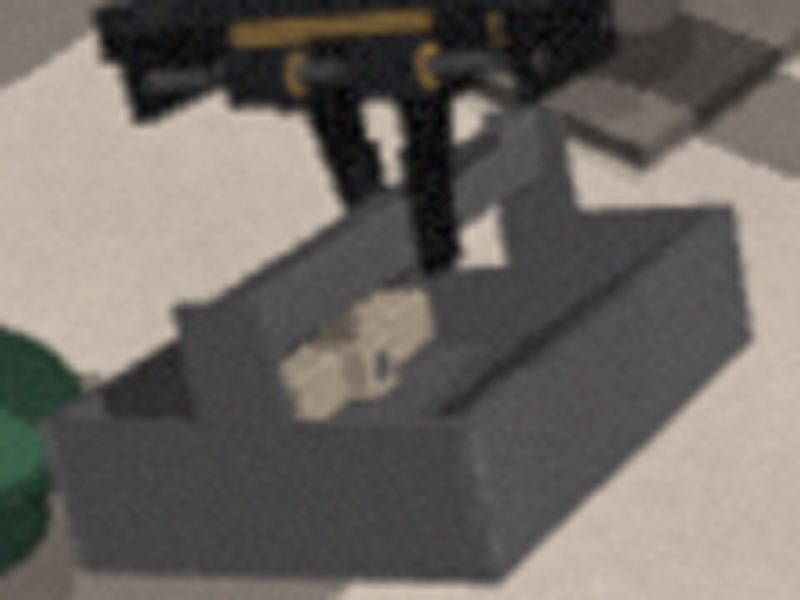

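View pics/wrist12.png

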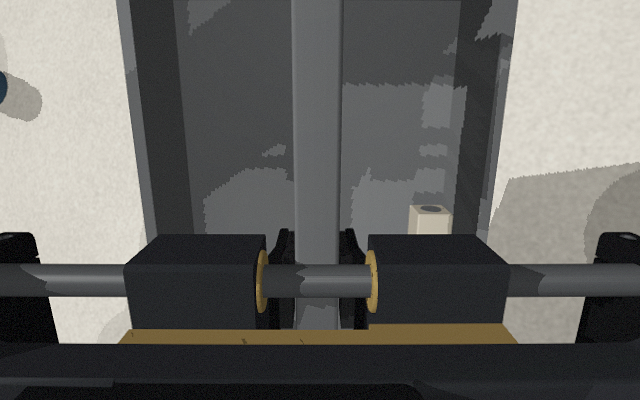

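In the scene view the buff cluster shows at crop (290–435, 285–420), under the bar against the +y wall. The −x half and the −y floor strip look empty. I convert those pixels to tote coordinates by depth.

Run:
```python
from h import *
f=np.load('scene12.npz');W=cloud('scene',f['d']);p=f['p'].astype(int)
R=Ro.from_rotvec(f['rot']).as_matrix();X=(W-f['pos'])@R
t=np.stack([X[...,2]+.012,X[...,1],.0798-X[...,0]],-1)
m=(p[...,0]-p[...,2]>12)&(np.abs(t[...,0])<.118)&(t[...,1]>-.08)&(t[...,1]<.086)&(t[...,2]>.003)&(t[...,2]<.06)
m[:, :210]=0
q=t[m];v,u=np.nonzero(m)
print(len(q))
for a,b,c in sorted(zip(v,u,q.round(3).tolist()))[::2]: print(a,b,c)
# whole floor visible?
fl=(np.abs(t[...,2]-.006)<.006)&(np.abs(t[...,0])<.118)&(np.abs(t[...,1])<.084)
k=t[fl];print('floor seen',k.min(0),k.max(0)); H,_,_=np.histogram2d(k[:,1],k[:,0],bins=[8,12],range=[[-.084,.084],[-.118,.118]]);print(H.astype(int))
```

```text
260
113 272 [0.116, 0.064, 0.029]
114 266 [0.082, 0.064, 0.037]
114 268 [0.115, 0.077, 0.026]
114 270 [0.112, 0.069, 0.027]
114 272 [0.117, 0.065, 0.025]
115 265 [0.074, 0.063, 0.037]
115 267 [0.087, 0.064, 0.033]
115 269 [0.106, 0.069, 0.026]
115 271 [0.105, 0.062, 0.026]
115 273 [0.116, 0.062, 0.022]
116 263 [0.066, 0.065, 0.037]
116 265 [0.073, 0.063, 0.034]
116 267 [0.083, 0.063, 0.031]
116 269 [0.094, 0.063, 0.027]
116 271 [0.107, 0.064, 0.023]
117 261 [0.064, 0.071, 0.034]
117 263 [0.063, 0.063, 0.035]
117 265 [0.071, 0.062, 0.032]
117 267 [0.083, 0.063, 0.028]
117 269 [0.092, 0.062, 0.025]
117 271 [0.103, 0.062, 0.021]
117 273 [0.118, 0.065, 0.016]
118 261 [0.066, 0.073, 0.031]
118 263 [0.063, 0.064, 0.032]
118 265 [0.071, 0.063, 0.029]
118 267 [0.084, 0.064, 0.025]
118 269 [0.092, 0.063, 0.022]
118 271 [0.104, 0.064, 0.017]
118 273 [0.115, 0.064, 0.014]
119 259 [0.067, 0.081, 0.028]
119 261 [0.063, 0.071, 0.029]
119 263 [0.063, 0.065, 0.029]
119 265 [0.069, 0.063, 0.027]
119 267 [0.079, 0.062, 0.023]
119 269 [0.091, 0.063, 0.019]
119 271 [0.103, 0.064, 0.015]
119 273 [0.112, 
[... 2488 characters left out ...]
.006]
130 255 [0.009, 0.063, 0.017]
130 257 [0.019, 0.064, 0.013]
130 259 [0.029, 0.064, 0.009]
130 261 [0.039, 0.064, 0.005]
131 255 [0.011, 0.065, 0.013]
131 257 [0.018, 0.064, 0.01]
131 259 [0.027, 0.063, 0.007]
132 254 [0.008, 0.067, 0.011]
132 256 [0.013, 0.064, 0.009]
132 258 [0.02, 0.062, 0.007]
floor seen [-0.11789556  0.00040366  0.00016049] [0.11786442 0.06698223 0.01172433]
[[ 0  0  0  0  0  0  0  0  0  0  0  0]
 [ 0  0  0  0  0  0  0  0  0  0  0  0]
 [ 0  0  0  0  0  0  0  0  0  0  0  0]
 [ 0  0  0  0  0  0  0  0  0  0  0  0]
 [ 0  0  0  0  0  0  0 17 17 15 17 13]
 [ 1  0  0  0  0  0  0 14 17 13 18 16]
 [ 0  0  0  0  0  0  0 18 27  8 20 16]
 [ 0  0  0  0  0  0  5  8  1  0  5  5]]
```

All four posts lie in a row along the +y wall in the corner, with centres near x = 101, 73, 51 and 25 mm. The farthest is about 94 mm from the corner point. I hold still briefly, re-check, then hand in.

>>> step_arm(deltas=[{"delta_pos":[0,0,0],"delta_rot":[0,0,0]},{"delta_pos":[0,0,0],"delta_rot":[0,0,0]},{"delta_pos":[0,0,0],"delta_rot":[0,0,0]},{"delta_pos":[0,0,0],"delta_rot":[0,0,0]},{"delta_pos":[0,0,0],"delta_rot":[0,0,0]},{"delta_pos":[0,0,0],"delta_rot":[0,0,0]}])

```text
t: 16.47
position: [0.5304, -0.2004, 0.3]
ee_rot: [-2.401, -0.635, 1.891]
force: [0.5, -0.0, -4.4]
grip_width: 0.0181
```

Run:
```python
from h import *
s=manip.sense();R=Ro.from_rotvec(s['ee_rot']).as_matrix();print(s['t'],s['grip_width'],s['joint_velocities'].round(3),'tilt',np.degrees(np.arccos(-R[2,0])),'dips',np.degrees(np.arcsin(-R[2,2])),np.degrees(np.arcsin(-R[2,1])))
c=s['position']+R@np.array([.0798,.09,.124-.012]);print('corner_foot',c)
p,d=snapshot('scene');f=np.load('scene12.npz');m=np.abs(p[110:135,245:280].astype(int)-f['p'][110:135,245:280]).mean();print('change in corner crop',m)
W=cloud('scene',d);mm=(W[...,2]>.01)&(d>0)
for nm,(u0,v0,u1,v1) in dict(vase=(245,228,306,302),jar=(485,280,540,332)).items():
    a=W[v0:v1,u0:u1][mm[v0:v1,u0:u1]];print(nm,a.min(0).round(3),a.max(0).round(3))
print(ticket.sign_off())
```

```text
16.4667 0.018086843415240125 [-0.     0.001  0.002 -0.001  0.001 -0.    -0.001] tilt 21.914759197877807 dips 15.406157075508979 15.197732620003448
corner_foot [ 0.46727532 -0.28282333  0.17258881]
change in corner crop 2.457904761904762
vase [ 0.739 -0.037  0.013] [0.857 0.082 0.175]
jar [0.5   0.494 0.01 ] [0.571 0.565 0.104]
the job is handed in; nothing more can be done
None
```

I lowered the stray post into the tote and released it about 7 mm above the floor. I then lifted the tote by its bar and tipped it to 37° towards the pouring corner, so the posts slid there. I eased the tilt back to 22° and handed the job in at about 16.5 s, with the tote held up and still.

Last checks before handing in:
- **Tilt:** the tool, and so the tote if it has not turned in the grip, was tilted 21.9°. The x and y axes dipped 15.4° and 15.2° towards the corner.
- **Height and grip:** the corner foot was about 0.17 m above the table by calculation. The gripper opening read 18.1 mm on the 18 mm bar, and the arm's joints were at rest.
- **Posts:** a depth image from the scene camera showed all four in a row along the +y wall. The farthest centre was about 94 mm from the corner point, against the 125 mm limit. The corner looked practically the same about 0.7 s later.
- **Bystanders:** the vase and jar measured within 2 mm of where they started. I did not measure the banding wheel again, since it was partly hidden by the tote, but the arm never went near it.

No check failed, and none disagreed.

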